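# Hang the measuring cups nested on one hook

### The job

Put the three clean measuring cups away: hang them by the loops of their handles on the single hook of the stand, biggest first, so that the medium cup sits inside the big one and the small cup inside the medium one. Leave all three hanging still, and leave the mug, the glass tumbler and the lemon where they are.

Things in the scene. Friction and masses are not known exactly. Their poses are not given: they have to be found in the camera images.
- cup_large: biggest measuring cup, plain steel: bowl 92 mm across the rim, 50 mm deep, upright on the mat. Origin: centre of its underside; z up out of the mouth; x along the straight handle, away from the bowl. Handle top level with the rim: strap 20 mm wide, 3.5 mm thick, from the rim to 103 mm from the bowl's axis, then a wire hanging loop. 0.09 to 0.14 kg
- cup_medium: medium measuring cup, made like the biggest: bowl 72 mm across, 41 mm deep (handle top 41 mm above its underside), same frame, strap width, strap end and loop. 0.06 to 0.1 kg
- cup_small: smallest measuring cup, made like the biggest: bowl 54 mm across, 32 mm deep (handle top 32 mm above its underside), same frame, strap width, strap end and loop. 0.04 to 0.065 kg
- cup_large_rim (a point): centre of the big cup's mouth, in the rim plane (50 mm above its underside)
- cup_medium_rim (a point): centre of the medium cup's mouth, in the rim plane
- cup_small_rim (a point): centre of the small cup's mouth, in the rim plane
- cup_large_loop (a point): where the big cup's hanging loop bears on the hook: inside of the loop's outer end, 135 mm from the bowl's axis (same for all three cups, so that they nest), mid-thickness of the handle. The loop is 4 mm wire, its slot 16 mm wide and about 32 mm long, reaching back from here towards the bowl
- cup_medium_loop (a point): the same point of the medium cup's loop
- cup_small_loop (a point): the same point of the small cup's loop
- hook_stand: fixed heavy hook stand on the worktop left of the hob: dark steel, round base 140 mm across, rod 7 mm thick, upright, then bent over forwards and ending in one upturned hook. Origin on the worktop below the hook's seat; the hook points along the stand's -x (roughly to the robot); the upright is 40 mm behind the seat (+x), so hung cups swing in against it and stop; the bend's top is 28 mm above the seat
- hook_seat (a point): top of the rod at the lowest place of the hook, where the loops come to rest, about 223 mm above the hob. The flat of the seat is 15 mm long; behind it the rod climbs steeply to the bend
- hook_tip (a point): free end of the upturned hook (rounded, 8 mm thick), 31 mm in front of the seat and 25 mm above it: the hook rises towards it at about 50 degrees
- drying_mat: beige ribbed drying mat, 290 x 440 mm, 6 mm thick with a border 3 mm higher, lying fixed on the cold hob; the cups stand on it. Origin: centre of its underside
- mug: bystander: spotted mug 91 mm tall on the worktop to the left of the stand; origin at its underside
- tumbler: bystander: clear glass tumbler 92 mm tall on the worktop right of the hob; origin at its underside
- lemon: bystander: lemon, 48 mm, on the worktop right of the hob; origin at its underside

How it is judged:
By the outcome, as a careful person would: the job done as asked, in the order asked, and still so for the second after the job is handed in, with the robot touching nothing.
It also fails if it takes over 66 s, if anything falls off the work surface, if the arm or the gripper's body presses on something with over 40 N, if the wrist force passes 120 N, or if a joint passes its speed limit or range.

### The arm

A 6-joint arm with a two-finger parallel gripper is mounted at the origin on a cart in front of the work surface, level with it; the furniture and walls round the work are solid. World frame = base frame: x ahead of the robot, y to its left, z up, the work surface at z = 0. Lengths are in m, angles in degrees, forces in N, time in s.
With the tool pointing down it reaches from about 0.35 to 0.975 m from the base axis. Payload 17.4 kg.
Tool frame: the origin (TCP) lies at the very end of the fingers, on their centre line; the grasp point (between the pads) lies 19 mm behind it; z points along the fingers, y is the direction in which the jaws open and shut (so a half turn about z gives the same grasp; the last joint's range is limited). The gripper opens to 85 mm and grips with 20 to 120 N. Pads are 22 mm wide; open, the fingers measure 114 mm over their backs; the gripper's body (76 mm by 85 mm) begins 54 mm behind the grasp point. The pads swing forward as they close: fully open they stand 13 mm farther back than shut.
Start: joints at [-77.567, 6.646, 82.598, -0, 90.757, -2.166], TCP at [0.17, -0.653, 0.231] pointing down, gripper open.
Joint ranges: [-162.19, 162.19], [-47.58, 125.68], [4.15, 143.07], [-65.23, 245.23], [0.69, 171.88], [-170.13, 170.13]. Speed limits (degrees/s): [108.29, 108.29, 127.2, 180, 180, 180].

### API

Orientations are given as [roll, pitch, yaw] about the fixed x, y, z axes, in that order (R = Rz(yaw) Ry(pitch) Rx(roll)).
In Python, from bench import env gives the robot as it stands. The module is installed in compiled form; this text tells all that it offers.
- The arm moves only by the shell command python3 -m pendant 'ROWS'. ROWS is a JSON object of lists of equal length, an entry for each row: "delta_rot": the turn, a rotation vector about the world's x, y, z in rad, a list of three; "linear": the shift along the world's x, y, z in mm, a list of three; "fingers": the closure, from 0 (fully open) to 1 (shut). In form: {"delta_rot": [[rx, ry, rz], ...], "linear": [[dx, dy, dz], ...], "fingers": [fingers, ...]}. A call has 1 to 20 rows; each row is the pose to reach, as a shift and turn from the pose commanded when the call began; what a row does not reach only later rows make up. A row lasts 1/12 s, in which the tool goes at most 41.7 mm and 7.16 degrees, less where a joint would pass 70% of its speed; a pose out of reach is approached as far as the arm can. A call with a gripper value outside its range is refused whole. The fingers move at their own pace and stop on an object; the grip force is fixed at half the most. Time passes only in rows, so rows that repeat a pose let the fingers close. It gives the time, the measured TCP pose, the force and the opening at its end, in the units of the state.
- env.get_state(): the state, without advancing time (a new reading comes with each control period).
- env.get_image(name): name is "side" or "top" or "wrist"; returns a dict with "frame" (384x512x3 uint8, blue, green, red), "range_z" (384x512 float32, m along the optical axis (not along the pixel's ray), 0 where there is no reading), "intrinsics" (3x3 intrinsics, pixels), "R" (3x3) and "t" (3): a world point X has camera coordinates R X + t; the wrist camera has in their place "tool_from_camera" (4x4, takes a point from camera to tool coordinates, whose origin is the TCP and whose axes are the flange's). Camera axes: x right, y down, z forward; pixel columns grow to the right and rows downward; lengths in m; the calibration is good to about 2 mm. The wrist camera is an equidistant fisheye: a pixel r from the principal point sees the ray r / f radians off the axis. A picture is of the moment at which its call begins: read the wrist's pose just before it.
- env.finish_job(): hands the job in, once; it reports no verdict.
The state is a dict: "t": time; "joint_positions": joint angles; "joint_vel": joint speeds; "tau": joint torques, N m; "position": TCP position; "ee_rot": TCP orientation; "wrist_force": force on the tool from outside, world axes, zero at the start; "wrist_torque": the same for the moment, N m; "grip_width": finger opening in m.
Only numpy, scipy, OpenCV 4.12 (cv2) and the standard library are available. Lean on these libraries where they do the work, as an engineer would, in place of code of your own. Each camera call takes 0.05 s, during which the arm holds its last target. There are 200 camera calls.

## Working session

There is one attempt and no reset: what is moved stays moved. The work goes in short steps, Python scripts to look and compute and a shell command to move; the robot and the scene stay as the last step left them, time stands still between calls to the robot, and variables do not carry over. Pictures are saved under pics/ and viewed, about 8 in all and at most 12, crops included, and the job is handed in when it is done.

```bash
mkdir -p pics; cat > h.py <<'E'
import numpy as np, cv2
from bench import env
def grab(n):
    d=env.get_image(n); np.savez('pics/'+n+'.npz',**d); return d
def world(d,u,v,z=None):
    K=d['intrinsics']; r=np.array([(u-K[0,2])/K[0,0],(v-K[1,2])/K[1,1],1.])
    R,t=d['R'],d['t']
    if z is None:
        p=d['range_z'][int(round(v)),int(round(u))]; return R.T@(r*p-t)
    o=-R.T@t; q=R.T@r; return o+q*(z-o[2])/q[2]
def pix(d,X):
    c=d['R']@np.array(X)+d['t']; p=d['intrinsics']@c; return p[:2]/p[2]
E
python3 - <<'E'
from h import *
a=grab('top');b=grab('side')
for d in(a,b): print(d['intrinsics'].tolist(),(-d['R'].T@d['t']).round(3),d['R'].round(2).tolist())
cv2.imwrite('pics/a.png',cv2.resize(a['frame'],(800,600),interpolation=cv2.INTER_CUBIC))
cv2.imwrite('pics/b.png',cv2.resize(b['frame'],(800,600),interpolation=cv2.INTER_CUBIC))
s=env.get_state();print(s)
E
```

```text
[[387.0932282203856, 0.0, 257.05336916085554], [0.0, 387.0932282203856, 196.32926099222007], [0.0, 0.0, 1.0]] [ 4.250e-01 -1.000e-03  1.552e+00] [[0.02, -1.0, -0.0], [-0.99, -0.02, -0.1], [0.1, 0.0, -0.99]]
[[489.0743777140638, 0.0, 250.962461785087], [0.0, 489.0743777140638, 186.57521823699403], [0.0, 0.0, 1.0]] [-0.25  -1.367  0.877] [[0.86, -0.51, 0.02], [-0.19, -0.36, -0.91], [0.47, 0.78, -0.41]]
{'t': 0.1, 'joint_positions': array([-7.75651943e+01,  6.67105960e+00,  8.26312082e+01, -5.78157487e-04,
        9.07559590e+01, -2.16539869e+00]), 'joint_vel': array([ 0.01381688, -0.03798823, -0.09513608,  0.05178978, -0.02249513,
       -0.04115015]), 'tau': array([ 1.63376368e-03, -7.33667493e+01, -6.33789110e+01, -1.62433957e-05,
        5.25033945e-03,  1.14830377e-05]), 'position': array([ 0.1701066 , -0.65304429,  0.23064742]), 'ee_rot': array([-1.79941793e+02, -1.62235929e-03,  1.46001963e+01]), 'wrist_force': array([-0.29081439, -0.17146836,  0.68162893]), 'wrist_torque': array([-0.01284012, -0.0109377 ,  0.04707757]), 'grip_width': 0.08510607045069585}
```

View pics/a.png

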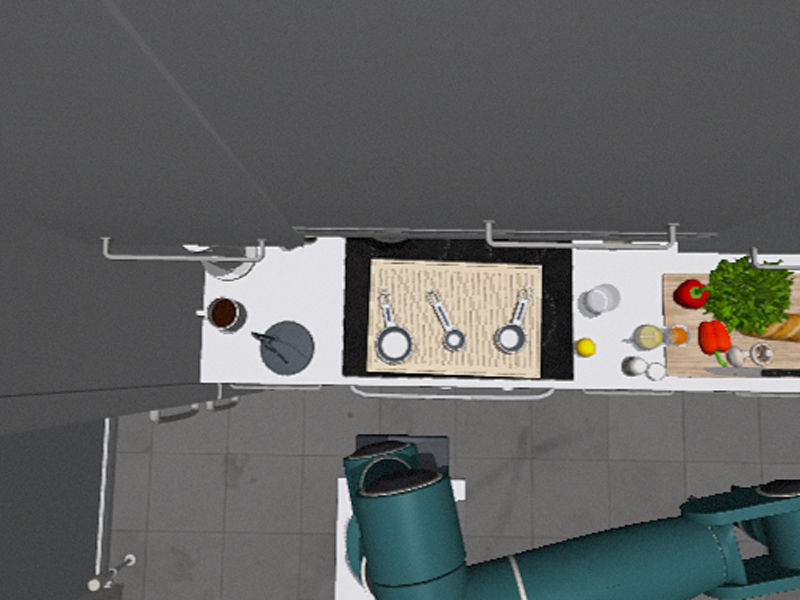

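View pics/b.png

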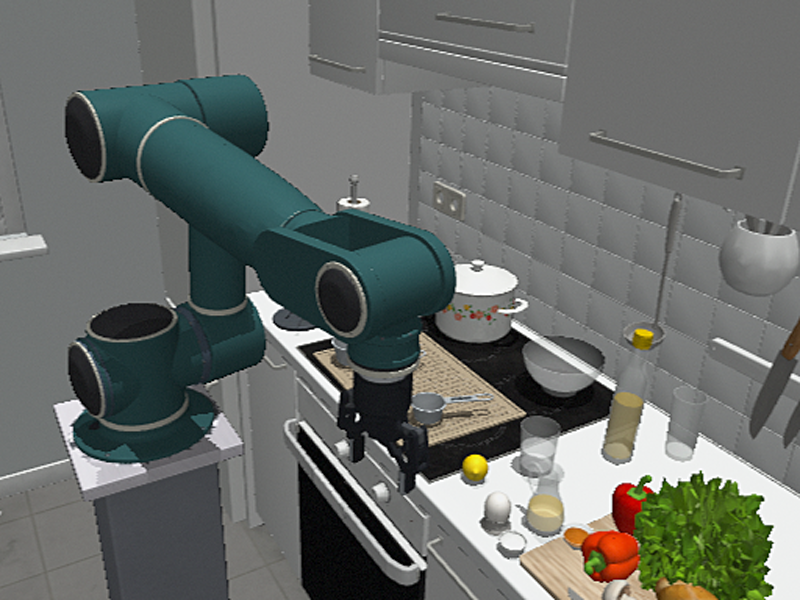

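```bash
python3 - <<'E'
from h import *
d=dict(np.load('pics/top.npz'))
f=d['frame']
A=cv2.resize(f[175:245,150:350],None,fx=4,fy=4,interpolation=cv2.INTER_CUBIC)
B=cv2.resize(f[195:245,150:210],None,fx=5,fy=5,interpolation=cv2.INTER_CUBIC)
out=np.zeros((280+255,800,3),np.uint8);out[:280]=A;out[285:535,:300]=B;cv2.imwrite('pics/c.png',out)
for n,(U,V) in dict(mat=(300,210),mat2=(290,220),hob=(226,215),base=(190,232),work=(210,200),Lb=(252,221),Mb=(290,217),Sb=(327,216),matc=(270,175)).items():
    print(n,world(d,U,V).round(4))
E
```

```text
mat [ 0.5299 -0.1683  0.0083]
mat2 [ 0.4891 -0.1282  0.0142]
hob [0.5055 0.127  0.0041]
base [0.4355 0.2675 0.0116]
work [ 0.5654  0.1936 -0.0031]
Lb [0.4829 0.0225 0.0104]
Mb [ 0.5013 -0.1285  0.0091]
Sb [ 0.5076 -0.2762  0.0072]
matc [ 0.6685 -0.0467  0.0131]
```

View pics/c.png

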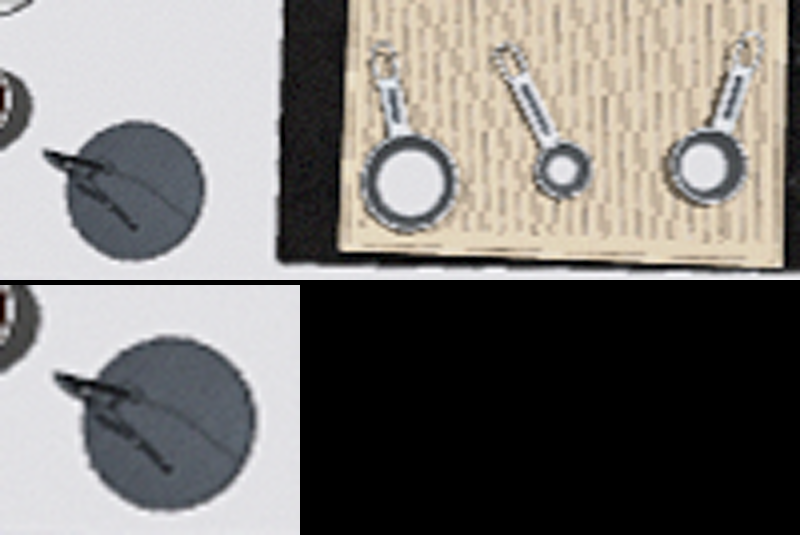

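```bash
python3 - <<'E'
from h import *
d=dict(np.load('pics/top.npz'))
w=env.get_image('wrist'); print(w['tool_from_camera'].round(3).tolist(),w['intrinsics'][0,0])
print('base c',world(d,183.75,222.5,0.012).round(4))
for v in range(205,240):
  for u in range(155,205):
    p=world(d,u,v)
    if .06<p[2]<.5: print(u,v,p.round(3))
for n,c,z in(('L',(410,182),.06),('M',(707,167),.051),('S',(562,168),.042)):
  print(n,world(d,150+c[0]/4-.4,175+c[1]/4-.4,z).round(4))
for n,c,z in(('L',(383,60),.058),('M',(750,48),.049),('S',(508,58),.04)):
  print(n,'loop',world(d,150+c[0]/4-.4,175+c[1]/4-.4,z).round(4))
E
```

```text
[[-0.0, -0.965, -0.263, 0.067], [1.0, 0.0, -0.0, -0.0], [0.0, -0.263, 0.965, -0.142], [0.0, 0.0, 0.0, 1.0]] 297.3186396354542
base c [0.4727 0.2935 0.012 ]
161 213 [0.496 0.326 0.247]
162 213 [0.496 0.321 0.254]
163 213 [0.497 0.324 0.228]
164 213 [0.498 0.324 0.215]
165 213 [0.499 0.326 0.194]
161 214 [0.493 0.326 0.25 ]
162 214 [0.493 0.323 0.249]
163 214 [0.493 0.319 0.249]
164 214 [0.495 0.325 0.213]
165 214 [0.496 0.324 0.2  ]
166 214 [0.496 0.324 0.186]
167 214 [0.497 0.325 0.167]
168 214 [0.498 0.324 0.156]
169 214 [0.499 0.325 0.134]
162 215 [0.489 0.322 0.25 ]
163 215 [0.489 0.317 0.257]
164 215 [0.49  0.316 0.248]
165 215 [0.49  0.313 0.245]
166 215 [0.493 0.326 0.176]
167 215 [0.494 0.327 0.159]
168 215 [0.495 0.325 0.15 ]
169 215 [0.495 0.324 0.139]
170 215 [0.496 0.323 0.128]
171 215 [0.497 0.323 0.112]
172 215 [0.498 0.324 0.091]
173 215 [0.499 0.323 0.076]
164 216 [0.486 0.315 0.25 ]
165 216 [0.487 0.315 0.238]
166 216 [0.487 0.311 0.237]
167 216 [0.487 0.309 0.232]
171 216 [0.494 0.326 0.098]
172 216 [0.494 0.324 0.091]
173 216 [0.495 0.323 0.075]
165 217 [0.483 0.314
[... 408 characters left out ...]
[0.471 0.293 0.225]
173 221 [0.471 0.29  0.224]
174 221 [0.471 0.287 0.22 ]
173 222 [0.467 0.29  0.224]
174 222 [0.467 0.285 0.228]
175 222 [0.467 0.283 0.225]
174 223 [0.464 0.286 0.226]
175 223 [0.464 0.281 0.233]
176 223 [0.464 0.278 0.231]
175 224 [0.46  0.278 0.244]
176 224 [0.46  0.276 0.24 ]
175 225 [0.457 0.28  0.238]
176 225 [0.457 0.274 0.246]
177 225 [0.457 0.271 0.249]
178 225 [0.457 0.268 0.244]
176 226 [0.453 0.275 0.245]
177 226 [0.453 0.269 0.254]
178 226 [0.453 0.266 0.255]
177 227 [0.45  0.271 0.246]
L [0.4845 0.0215 0.06  ]
M [ 0.5039 -0.2659  0.051 ]
S [ 0.5012 -0.1262  0.042 ]
L loop [0.6026 0.0497 0.058 ]
M loop [ 0.621  -0.3085  0.049 ]
S loop [ 0.6086 -0.0725  0.04  ]
```

```bash
python3 -m pendant '{"delta_rot":[[0,0,0],[0,0,0],[0,0,0],[0,0,0],[0,0,0],[0,0,0],[0,0,0],[0,0,0],[0,0,0],[0,0,0],[0,0,0],[0,0,0],[0,0,0],[0,0,0],[0,0,0],[0,0,0],[0,0,0],[0,0,0],[0,0,0],[0,0,0]],"linear":[[400,690,0],[400,690,0],[400,690,0],[400,690,0],[400,690,0],[400,690,0],[400,690,0],[400,690,0],[400,690,0],[400,690,0],[400,690,0],[400,690,0],[400,690,0],[400,690,0],[400,690,0],[400,690,0],[400,690,0],[400,690,0],[400,690,0],[400,690,0]],"fingers":[0.4,0.4,0.4,0.4,0.4,0.4,0.4,0.4,0.4,0.4,0.4,0.4,0.4,0.4,0.4,0.4,0.4,0.4,0.4,0.4]}'; python3 -c "
from h import *
s=env.get_state();print(s['joint_positions'].round(3),s['position'],s['ee_rot'],s['t'])"
```

```text
t: 1.82
position: [0.5718, 0.0415, 0.2305]
ee_rot: [-179.9, 0.0, 14.8]
wrist_force: [0.5, 0.2, -1.0]
grip_width: 0.0514
[ 1.5680e+00 -6.0250e+00  9.5397e+01  6.9000e-02  9.0668e+01  7.6779e+01] [0.57177676 0.04150966 0.23045732] [-1.79923905e+02  2.43365500e-02  1.47901923e+01] 1.8167
```

```bash
cat >> h.py <<'E'
from scipy.spatial.transform import Rotation as Ro
def wrist(name):
    s=env.get_state(); d=env.get_image('wrist'); np.savez('pics/'+name+'.npz',pos=s['position'],rot=s['ee_rot'],**d); return dict(np.load('pics/'+name+'.npz'))
def camT(d):
    T=np.eye(4);T[:3,:3]=Ro.from_euler('xyz',d['rot'],degrees=True).as_matrix();T[:3,3]=d['pos']; return T@d['tool_from_camera']
def wray(d,u,v):
    K=d['intrinsics'];x,y=u-K[0,2],v-K[1,2];r=np.hypot(x,y)+1e-9;th=r/K[0,0]
    T=camT(d);return T[:3,3],T[:3,:3]@np.array([np.sin(th)*x/r,np.sin(th)*y/r,np.cos(th)])
def wworld(d,u,v,z=None):
    o,q=wray(d,u,v)
    if z is not None: return o+q*(z-o[2])/q[2]
    c=camT(d)[:3,:3].T@q; return o+q/c[2]*d['range_z'][int(round(v)),int(round(u))]
def wpix(d,X):
    T=camT(d);c=T[:3,:3].T@(np.array(X)-T[:3,3]);r=np.hypot(c[0],c[1]);th=np.arctan2(r,c[2]);K=d['intrinsics']
    return np.array([K[0,2],K[1,2]])+K[0,0]*th*c[:2]/r
E
python3 - <<'E'
from h import *
d=wrist('w1'); f=d['frame'].copy()
for n,p in dict(L=(.4845,.0215,.06),S=(.5012,-.1262,.042),seat=(.472,.294,.224),tip=(.451,.268,.25)).items():
    u=wpix(d,p);print(n,u.round(1))
    if (abs(u)<600).all(): cv2.circle(f,tuple(int(a) for a in u),2,(0,0,255),-1)
cv2.imwrite('pics/w1.png',cv2.resize(f,(800,600),interpolation=cv2.INTER_CUBIC))
E
```

```text
L [252.6 251.8]
S [365.  257.7]
seat [-41.3 255. ]
tip [-39.2 298.1]
```

View pics/w1.png

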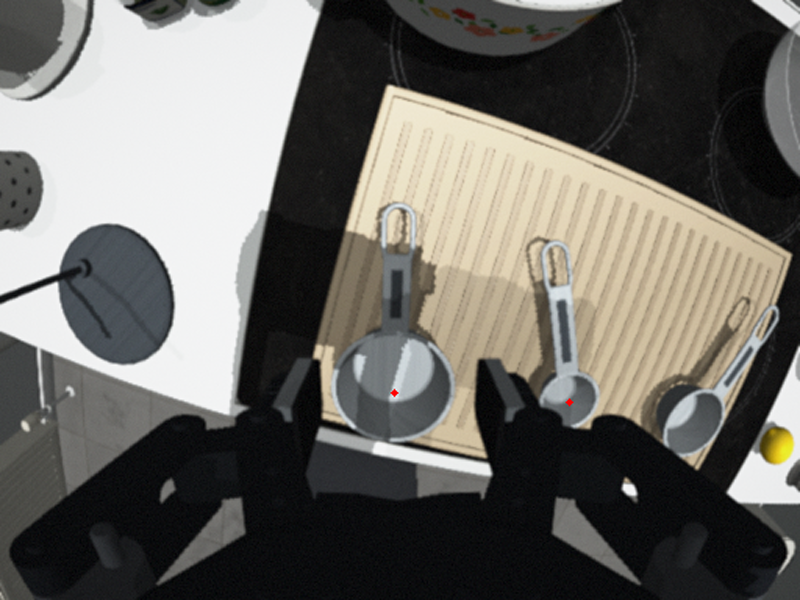

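```bash
python3 - <<'E'
from h import *
d=dict(np.load('pics/w1.npz'))
def P(u,v,z): return wworld(d,u*.64-.18,v*.64-.18,z)
for n,rim,lo,z in(('L',[(333,385),(454,385),(394,331),(394,440)],(398,204),.060),('S',[(541,398),(598,398),(570,370),(568,428)],(555,242),.042),('M',[(664,420),(722,420),(694,389),(690,455)],(773,308),.051)):
    c=np.mean([P(*r,z) for r in rim],0);l=P(*lo,z);v=l-c
    print(n,c.round(4),l.round(4),np.hypot(*v[:2]).round(4),np.degrees(np.arctan2(v[1],v[0])).round(1))
print([wworld(d,u*.64,v*.64).round(4) for u,v in((396,245),(397,270),(394,385),(300,250),(345,250),(600,300),(90,320))])
E
```

```text
L [0.4897 0.0239 0.06  ] [0.6196 0.0549 0.06  ] 0.1336 13.4
S [ 0.5044 -0.124   0.042 ] [ 0.6237 -0.0648  0.042 ] 0.1331 26.4
M [ 0.5097 -0.2595  0.051 ] [ 0.6351 -0.3023  0.051 ] 0.1325 -18.8
[array([0.5845, 0.0471, 0.0066]), array([0.5747, 0.0435, 0.0555]), array([0.4676, 0.0182, 0.0094]), array([ 0.5599,  0.1226, -0.0008]), array([0.5706, 0.0855, 0.0079]), array([ 0.5863, -0.1357,  0.0073]), array([0.4446, 0.3201, 0.0061])]
```

```bash
python3 -m pendant '{"delta_rot":[[-0.101,0.424,-0.024],[-0.101,0.424,-0.024],[-0.101,0.424,-0.024],[-0.101,0.424,-0.024],[-0.101,0.424,-0.024],[-0.101,0.424,-0.024],[-0.101,0.424,-0.024],[-0.101,0.424,-0.024],[-0.101,0.424,-0.024],[-0.101,0.424,-0.024],[-0.101,0.424,-0.024],[-0.101,0.424,-0.024],[-0.101,0.424,-0.024],[-0.101,0.424,-0.024]],"linear":[[-5,0,-40],[-5,0,-80],[-5,0,-120],[-5,0,-150],[-5,0,-165],[-5,0,-175],[-5,0,-180],[-5,0,-180],[-5,0,-180],[-5,0,-180],[-5,0,-180],[-5,0,-180],[-5,0,-180],[-5,0,-180]],"fingers":[0.4,0.4,0.4,0.4,0.4,0.4,0.4,0.4,0.9,0.9,0.9,0.9,0.9,0.9]}'; python3 -c "
from h import *
s=env.get_state();print(s['joint_positions'].round(3),s['position'],s['ee_rot'],s['t'])"
```

```text
t: 3.03
position: [0.5658, 0.0369, 0.0522]
ee_rot: [-179.8, 24.8, 13.3]
wrist_force: [4.8, 0.9, 5.7]
grip_width: 0.0162
[ 3.193 15.234 92.455 -4.028 96.84  80.379] [0.5658036  0.03687066 0.05224689] [-179.78812355   24.84815191   13.25131857] 3.0333
```

```bash
python3 -m pendant '{"delta_rot":[[0,0,0],[0,0,0]],"linear":[[0,0,0],[0,0,0]],"fingers":[0.9,0.9]}'; python3 - <<'E'
from h import *
s=env.get_state();print(s['joint_positions'].round(3),s['position'],s['ee_rot'],s['t'],s['grip_width'])
d=wrist('w2'); cv2.imwrite('pics/w2.png',cv2.resize(d['frame'],(800,600),interpolation=cv2.INTER_CUBIC))
E
```

```text
t: 3.2
position: [0.5658, 0.0369, 0.0521]
ee_rot: [-179.8, 24.9, 13.3]
wrist_force: [4.6, 1.6, 5.9]
grip_width: 0.017
[ 3.194 15.249 92.456 -4.027 96.842 80.377] [0.56575637 0.03688271 0.05208511] [-179.78304781   24.86629611   13.25529449] 3.2 0.017005797660898707
```

View pics/w2.png

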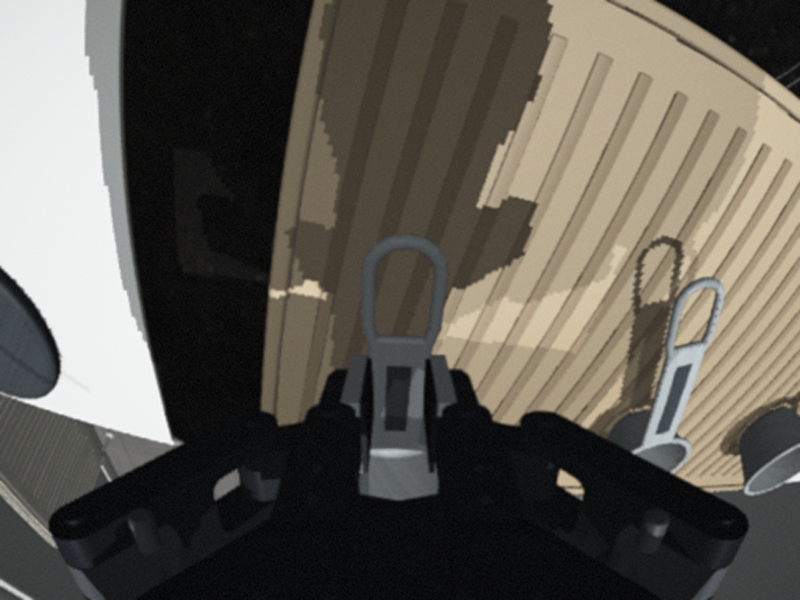

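```bash
cat >> h.py <<'E'
from scipy.optimize import least_squares
def E(a,t): return Ro.from_euler(a,t,degrees=True).as_matrix()
def fk(q,P):
    a1,b,d1,a2,a3,d4,L=P
    R1=E('z',q[0]);R2=R1@E('y',q[1]);R3=R2@E('y',q[2]);R6=R3@E('z',q[3])@E('y',q[4])@E('z',q[5])
    return R1@[a1,b,d1]+R2@[0,0,a2]+R3@[a3,0,d4]+R6@[0,0,L],R6
QS=np.array([[-77.5652,6.671,82.6312,-.0006,90.756,-2.1654],[1.568,-6.025,95.397,.069,90.668,76.779],[3.194,15.249,92.456,-4.027,96.842,80.377]])
PS=np.array([[.17011,-.65304,.23065],[.57178,.04151,.23046],[.56576,.03688,.05209]])
def fit():
    f=lambda P:np.concatenate([fk(q,P)[0]-p for q,p in zip(QS,PS)]+[1e-4*(P-P0)])
    P0=np.array([.05,.025,.3,.4,.0,.45,.3]);return least_squares(f,P0)
LO=np.array([-162,-47.5,4.2,-65,.7,-170]);HI=np.array([162,125.6,143,245,171.8,170])
def ik(p,R,P,Roff,q0):
    f=lambda q:np.concatenate([(fk(q,P)[0]-p)*20,(Ro.from_matrix(R.T@fk(q,P)[1]@Roff)).as_rotvec()*3])
    return least_squares(f,np.clip(q0,LO+.1,HI-.1),bounds=(LO,HI))
E
python3 - <<'E'
from h import *
r=fit();P=r.x;print(P.round(4),r.cost, r.fun[:9].round(5))
RT=[Ro.from_euler('xyz',e,degrees=True).as_matrix() for e in([-179.94,0,14.6],[-179.92,.02,14.79],[-179.783,24.866,13.255])]
for q,R in zip(QS,RT): print((fk(q,P)[1].T@R).round(3).tolist())
Roff=np.round(fk(QS[0],P)[1].T@RT[0])
d=dict(np.load('pics/w2.npz'))
lo=wworld(d,405*.64-.18,240*.64-.18,.058);print('loop outer mid',lo)
psi=51
T=np.eye(4);R0=RT[2];tp=R0.T@(lo-[.004*np.cos(.232),.004*np.sin(.232),0]-PS[2]);print('loop in tool',tp.round(4))
seat=np.array([.4727,.2935,.224]);sx=np.array([np.cos(np.radians(psi)),np.sin(np.radians(psi)),0])
q=QS[2]
for th,off in((60,(-.07,.05)),(45,(-.045,.035)),(45,(0,.002)),(30,(0,.002)),(20,(0,.002)),(10,(0,.002)),(0,(0,.002))):
    R=Ro.from_euler('xyz',[180,th+24.9-90,psi],degrees=True).as_matrix()
    p=seat+sx*off[0]+[0,0,off[1]]-R@tp
    s=ik(p,R,P,Roff.T if 0 else Roff,q);print(th,off,p.round(4),s.x.round(1),s.cost.round(6)); q=s.x
E
```

```text
[0.     0.0255 0.1376 0.4597 0.0813 0.6203 0.2897] 3.565688650502779e-10 [-0. -0. -0. -0.  0.  0. -0.  0. -0.]
[[-0.0, -1.0, 0.0], [1.0, -0.0, -0.0], [0.0, 0.0, 1.0]]
[[0.0, -1.0, 0.0], [1.0, 0.0, 0.0], [-0.0, 0.0, 1.0]]
[[-0.0, -1.0, -0.0], [1.0, -0.0, 0.0], [-0.0, -0.0, 1.0]]
loop outer mid [0.62490721 0.04929148 0.058     ]
loop in tool [ 0.0487  0.0014 -0.0291]
60 (-0.07, 0.05) [0.3987 0.2043 0.2407] [ 22.3 -26.  110.5   2.4  91.   61.4] 0.0
45 (-0.045, 0.035) [0.4208 0.2316 0.2149] [ 19.5 -30.7 117.4  10.6  76.2  57.6] 0.0
45 (0, 0.002) [0.4491 0.2666 0.1819] [ 22.7 -24.1 116.1  10.   70.4  59.8] 0.0
30 (0, 0.002) [0.4571 0.2764 0.1742] [ 18.8 -30.4 124.3  21.4  57.3  50.8] 0.0
20 (0, 0.002) [0.463  0.2837 0.171 ] [ 16.3 -33.4 129.4  32.2  49.2  41.6] 0.0
10 (0, 0.002) [0.4691 0.2913 0.1694] [ 14.1 -35.  134.1  46.9  42.4  28.5] 0.0
0 (0, 0.002) [0.4753 0.2989 0.1696] [ 12.5 -34.6 138.1  66.7  37.9  10.1] 0.0
```

```bash
cat >> h.py <<'E'
def delta(p,rpy):
    s=env.get_state();R=Ro.from_euler('xyz',rpy,degrees=True)*Ro.from_euler('xyz',s['ee_rot'],degrees=True).inv()
    print('lin',((np.array(p)-s['position'])*1000).round(0),'rot',R.as_rotvec().round(3))
E
python3 - <<'E'
from h import *
delta([.3987,.2043,.2407],[180,-5.1,51])
E
```

```text
lin [-167.  167.  189.] rot [ 0.28  -0.453  0.644]
```

```bash
python3 -m pendant '{"delta_rot":[[0,0,0],[0,0,0],[0,0,0],[0,0,0],[0.28,-0.453,0.644],[0.28,-0.453,0.644],[0.28,-0.453,0.644],[0.28,-0.453,0.644],[0.28,-0.453,0.644],[0.28,-0.453,0.644],[0.28,-0.453,0.644],[0.28,-0.453,0.644],[0.28,-0.453,0.644],[0.28,-0.453,0.644],[0.28,-0.453,0.644],[0.28,-0.453,0.644],[0.28,-0.453,0.644],[0.28,-0.453,0.644]],"linear":[[0,0,20],[0,0,55],[0,0,95],[0,0,135],[-15,15,160],[-40,40,189],[-60,60,189],[-80,80,189],[-100,100,189],[-120,120,189],[-140,140,189],[-155,155,189],[-167,167,189],[-167,167,189],[-167,167,189],[-167,167,189],[-167,167,189],[-167,167,189]],"fingers":[0.9,0.9,0.9,0.9,0.9,0.9,0.9,0.9,0.9,0.9,0.9,0.9,0.9,0.9,0.9,0.9,0.9,0.9]}'; python3 - <<'E'
from h import *
d=wrist('w3'); f=d['frame'].copy();print(d['pos'],d['rot'])
S=np.array([.4727,.2935,.224])
for n,p in dict(tip=(.453,.269,.249),seat=S,up=(.4965,.3245,.18),upf=(.4965,.3245,.02)).items():
    u=wpix(d,p);print(n,(u/.64).round(1))
cv2.imwrite('pics/w3.png',cv2.resize(f,(800,600),interpolation=cv2.INTER_CUBIC))
E
```

```text
t: 4.75
position: [0.3985, 0.2033, 0.24]
ee_rot: [-180.0, -5.0, 50.9]
wrist_force: [0.5, -1.3, -1.5]
grip_width: 0.0165
[0.3985388  0.2033387  0.24004382] [-179.96312687   -4.96566481   50.94017874]
tip [399.9 117. ]
seat [399.2  49.6]
up [396.7   7.4]
upf [397.4  93.3]
```

View pics/w3.png

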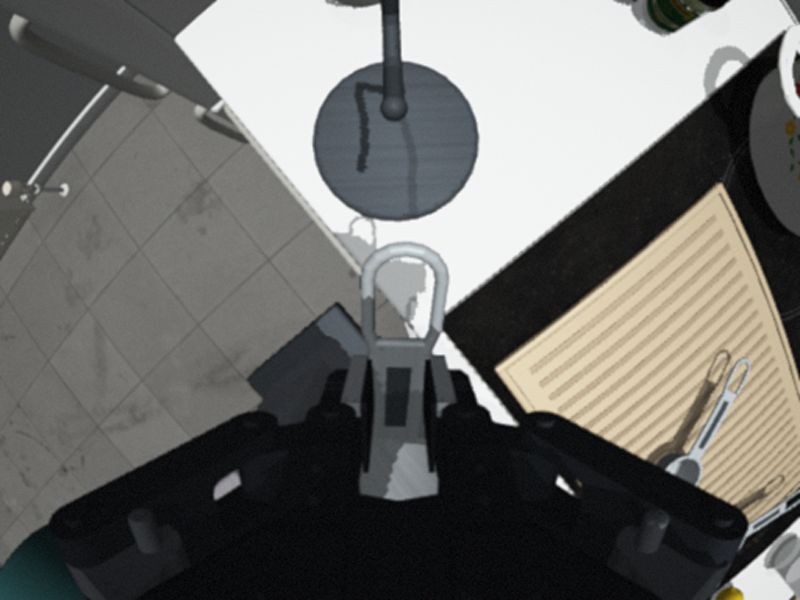

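```bash
python3 - <<'E'
from h import *
d=dict(np.load('pics/w3.npz'));R=Ro.from_euler('xyz',d['rot'],degrees=True).as_matrix()
# cluster of points on hook by depth
K=d['intrinsics'];pts=[]
for v in range(0,80):
  for u in range(225,275):
    p=wworld(d,u,v)
    if .1<p[2]<.29: pts.append((u,v,*p))
A=np.array(pts)
for v in range(0,80,6):
    B=A[A[:,1]==v]
    if len(B): print(v,B[:,0].min(),B[:,0].max(),np.median(B[:,2:],0).round(4))
for u,v in((404,250),(404,243),(365,290),(445,290),(404,341)):
    p=wworld(d,u*.64-.18,v*.64-.18);print('loop',u,v,p.round(4),(R.T@(p-d['pos'])).round(4))
E
```

```text
0 243.0 255.0 [0.4806 0.3093 0.2303]
6 244.0 255.0 [0.4799 0.3077 0.226 ]
12 244.0 255.0 [0.4783 0.3058 0.223 ]
18 245.0 255.0 [0.4762 0.3032 0.2219]
24 244.0 256.0 [0.4739 0.3    0.222 ]
30 244.0 256.0 [0.4713 0.2968 0.2215]
36 245.0 256.0 [0.4691 0.2936 0.2221]
42 245.0 256.0 [0.4662 0.2899 0.225 ]
48 245.0 257.0 [0.4624 0.2846 0.2328]
54 245.0 257.0 [0.4589 0.28   0.24  ]
60 245.0 258.0 [0.4564 0.2765 0.2455]
66 244.0 260.0 [0.4541 0.2732 0.2506]
72 244.0 259.0 [0.4521 0.2711 0.2497]
loop 404 250 [0.4294 0.2385 0.2711] [ 0.0492  0.0018 -0.0269]
loop 404 243 [0.4305 0.2398 0.2706] [ 0.0509  0.0018 -0.0263]
loop 365 290 [0.4142 0.2363 0.2641] [ 0.0374 -0.0086 -0.0209]
loop 445 290 [0.431  0.2226 0.2636] [ 0.0373  0.013  -0.0204]
loop 404 341 [0.4115 0.216  0.2519] [ 0.0189  0.0021 -0.0102]
```

```bash
cat >> h.py <<'E'
PSI=53.
SEAT=np.array([.4722,.2978,.222]); SX=np.array([np.cos(np.radians(PSI)),np.sin(np.radians(PSI)),0])
def hang(th,a,z,tp,alpha=24.9):
    rpy=[180,th+alpha-90,PSI];R=Ro.from_euler('xyz',rpy,degrees=True).as_matrix()
    p=SEAT+SX*a+[0,0,z]-R@np.array(tp); print(th,a,z,p.round(4),end=' ');delta(p,rpy)
E
python3 - <<'E'
from h import *
tp=[.0477,.0019,-.024]
for w in((45,-.041,.0583),(45,-.0185,.0315),(45,-.009,.018),(45,0,.004),(30,0,.004),(15,0,.004),(15,0,0)): hang(*w,tp)
E
```

```text
45 -0.041 0.0583 [0.424  0.237  0.2414] lin [25. 34.  1.] rot [ 0.208 -0.163  0.036]
45 -0.0185 0.0315 [0.4376 0.255  0.2146] lin [ 39.  52. -26.] rot [ 0.208 -0.163  0.036]
45 -0.009 0.018 [0.4433 0.2626 0.2011] lin [ 45.  59. -39.] rot [ 0.208 -0.163  0.036]
45 0 0.004 [0.4487 0.2698 0.1871] lin [ 50.  66. -53.] rot [ 0.208 -0.163  0.036]
30 0 0.004 [0.4555 0.2788 0.1789] lin [ 57.  75. -61.] rot [ 0.414 -0.325  0.035]
15 0 0.004 [0.4633 0.2892 0.174 ] lin [ 65.  86. -66.] rot [ 0.62  -0.486  0.034]
15 0 0 [0.4633 0.2892 0.17  ] lin [ 65.  86. -70.] rot [ 0.62  -0.486  0.034]
```

```bash
python3 -m pendant '{"delta_rot":[[0.1,-0.08,0.018],[0.208,-0.163,0.036],[0.208,-0.163,0.036],[0.208,-0.163,0.036],[0.208,-0.163,0.036],[0.208,-0.163,0.036],[0.208,-0.163,0.036],[0.208,-0.163,0.036],[0.208,-0.163,0.036],[0.208,-0.163,0.036],[0.208,-0.163,0.036],[0.208,-0.163,0.036],[0.208,-0.163,0.036]],"linear":[[8,10,6],[16,22,6],[25,34,1],[25,34,1],[30,40,-8],[35,46,-17],[39,52,-26],[42,56,-33],[45,59,-39],[48,63,-46],[50,66,-53],[50,66,-53],[50,66,-53]],"fingers":[0.9,0.9,0.9,0.9,0.9,0.9,0.9,0.9,0.9,0.9,0.9,0.9,0.9]}'; python3 - <<'E'
from h import *
d=wrist('w4'); f=d['frame'].copy();print(d['pos'],d['rot'])
cv2.imwrite('pics/w4.png',cv2.resize(f[:260],(800,406),interpolation=cv2.INTER_CUBIC))
E
```

```text
t: 5.88
position: [0.448, 0.2699, 0.1869]
ee_rot: [-180.0, -20.1, 53.1]
wrist_force: [0.0, 0.2, -2.0]
grip_width: 0.0168
[0.44800693 0.26985444 0.18687025] [-179.9839015   -20.09756071   53.07940354]
```

View pics/w4.png

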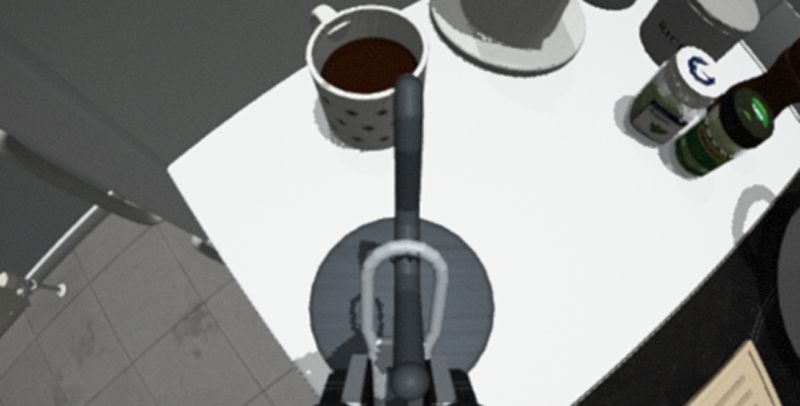

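```bash
python3 -m pendant '{"delta_rot":[[0.07,-0.053,0],[0.14,-0.105,0],[0.21,-0.158,0],[0.28,-0.21,0],[0.348,-0.263,0],[0.348,-0.263,0],[0.348,-0.263,0],[0.348,-0.263,0]],"linear":[[2,3,-3],[4,5,-5],[6,8,-7],[9,12,-10],[12,16,-12],[12,16,-14],[12,16,-15],[12,16,-15]],"fingers":[0.9,0.9,0.9,0.9,0.9,0.9,0.9,0.9]}'
```

```text
t: 6.6
position: [0.4603, 0.2857, 0.1731]
ee_rot: [179.9, -45.0, 53.2]
wrist_force: [0.8, -0.5, -1.6]
grip_width: 0.0165
```

```bash
python3 -m pendant '{"delta_rot":[[0,0,0],[0,0,0],[0,0,0],[0,0,0],[0,0,0],[0,0,0],[0,0,0],[0,0,0],[0,0,0],[0,0,0],[0,0,0]],"linear":[[0,0,-1],[0,0,-1],[0,0,-1],[0,0,-1],[-3,-4,5],[-8,-11,14],[-16,-22,28],[-25,-33,42],[-34,-45,57],[-47,-63,80],[-47,-63,80]],"fingers":[0.75,0.6,0.5,0.5,0.5,0.5,0.5,0.5,0.5,0.5,0.5]}';  python3 - <<'E'
from h import *
d=wrist('w5'); b=grab('side'); print(d['pos'],d['rot'])
o=np.zeros((300,800,3),np.uint8);o[:,:400]=cv2.resize(d['frame'],(400,300))
u=pix(b,[.47,.29,.15]);print(u)
x,y=int(u[0]),int(u[1]);x0=max(0,x-66);y0=max(0,y-50)
o[:,400:]=cv2.resize(b['frame'][y0:y0+100,x0:x0+133],(400,300),interpolation=cv2.INTER_CUBIC)
cv2.imwrite('pics/w5.png',o)
E
```

```text
t: 7.52
position: [0.4124, 0.2211, 0.2578]
ee_rot: [179.5, -45.4, 53.3]
wrist_force: [0.2, -0.1, 1.9]
grip_width: 0.0428
[0.41242721 0.22113641 0.25778984] [179.52561837 -45.36232429  53.33228079]
[190.59254207 169.01773683]
```

View pics/w5.png

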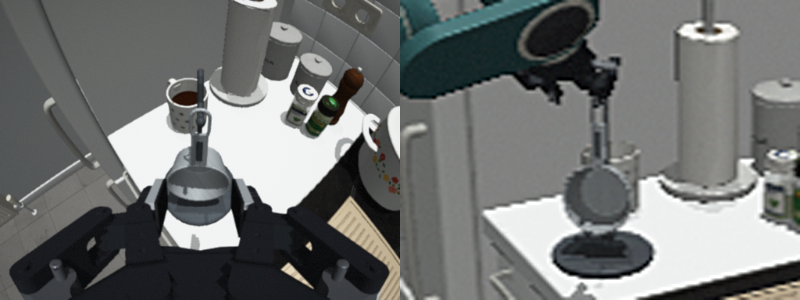

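```bash
python3 - <<'E'
from h import *
delta([.565,-.285,.19],[180,10,-19])
E
```

```text
lin [ 152. -507.  -64.] rot [-0.297  0.982 -1.154]
```

```bash
python3 -m pendant '{"delta_rot":[[0,0,0],[0,0,0],[-0.297,0.982,-1.154],[-0.297,0.982,-1.154],[-0.297,0.982,-1.154],[-0.297,0.982,-1.154],[-0.297,0.982,-1.154],[-0.297,0.982,-1.154],[-0.297,0.982,-1.154],[-0.297,0.982,-1.154],[-0.297,0.982,-1.154],[-0.297,0.982,-1.154],[-0.297,0.982,-1.154],[-0.297,0.982,-1.154],[-0.297,0.982,-1.154],[-0.297,0.982,-1.154],[-0.297,0.982,-1.154],[-0.297,0.982,-1.154],[-0.297,0.982,-1.154]],"linear":[[-10,-30,10],[-20,-60,20],[0,-100,10],[20,-140,0],[40,-180,-10],[55,-220,-20],[65,-260,-25],[80,-300,-30],[90,-340,-35],[105,-380,-40],[120,-420,-50],[135,-460,-60],[152,-507,-64],[152,-507,-64],[152,-507,-64],[152,-507,-64],[152,-507,-64],[152,-507,-64],[152,-507,-64]],"fingers":[0.4,0.4,0.4,0.4,0.4,0.4,0.4,0.4,0.4,0.4,0.4,0.4,0.4,0.4,0.4,0.4,0.4,0.4,0.4]}'; cat >> h.py <<'E'
def cupfind(d,c,z,r=.17):
    K=d['intrinsics'];v,u=np.mgrid[0:384,0:512];x,y=u-K[0,2],v-K[1,2];rr=np.hypot(x,y)+1e-9;th=rr/K[0,0]
    q=np.stack([np.sin(th)*x/rr,np.sin(th)*y/rr,np.cos(th)],-1);X=(q/q[...,2:]*d['range_z'][...,None])
    T=camT(d);X=X@T[:3,:3].T+T[:3,3];m=(d['range_z']>0)&(abs(X[...,2]-z)<.006)&(np.hypot(X[...,0]-c[0],X[...,1]-c[1])<r)
    return X[m]
E
python3 - <<'E'
from h import *
d=wrist('w6');print(d['pos'],d['rot'])
A=cupfind(d,(.57,-.285),.049,.09)
dirn=np.array([np.cos(np.radians(-19)),np.sin(np.radians(-19))]);t=(A[:,:2]-[.504,-.262])@dirn
n=np.array([-dirn[1],dirn[0]]);w=(A[:,:2]-[.504,-.262])@n
for a in np.arange(-.04,.15,.01):
    m=(t>=a)&(t<a+.01)
    if m.sum()>2: print(a.round(3),m.sum(),np.percentile(w[m],[3,50,97]).round(4),np.median(A[m,2]).round(4))
print('tmax',np.percentile(t,[99,100]))
cv2.imwrite('pics/w6.png',cv2.resize(d['frame'],(800,600),interpolation=cv2.INTER_CUBIC))
E
```

```text
t: 9.2
position: [0.5649, -0.2835, 0.1888]
ee_rot: [-179.9, 10.0, -18.9]
wrist_force: [-0.7, -0.1, 0.2]
grip_width: 0.051
[ 0.56488113 -0.28351755  0.18879101] [-179.86306491   10.00842802  -18.93078053]
-0.02 49 [-0.0378  0.0238  0.0286] 0.0464
-0.01 85 [-0.0405  0.0259  0.0314] 0.0466
0.0 79 [-0.0418 -0.0375  0.0326] 0.0464
0.01 82 [-0.0402 -0.0349  0.0312] 0.0465
0.02 90 [-0.0364 -0.0274  0.0271] 0.0465
0.03 175 [-0.0279 -0.0037  0.0194] 0.0467
0.04 190 [-0.0144 -0.0046  0.0052] 0.0466
0.05 207 [-0.0143 -0.0046  0.0051] 0.0469
0.06 208 [-0.0141 -0.0045  0.0051] 0.0467
0.07 210 [-0.0138 -0.0044  0.005 ] 0.047
0.08 217 [-0.0138 -0.0044  0.005 ] 0.047
0.09 239 [-0.0145 -0.0043  0.0049] 0.0467
0.1 205 [-0.0152 -0.0051  0.0058] 0.0466
0.11 96 [-0.017  -0.0133  0.0076] 0.0466
0.12 99 [-0.0159  0.004   0.0076] 0.0463
0.13 126 [-0.0158 -0.0027  0.0066] 0.0464
0.14 32 [-0.0104 -0.0045  0.0013] 0.0467
tmax [0.14055965 0.14240754]
```

```bash
python3 -m pendant '{"delta_rot":[[0.04,0.12,0],[0.085,0.246,0],[0.085,0.246,0],[0.085,0.246,0],[0.085,0.246,0],[0.085,0.246,0],[0.085,0.246,0],[0.085,0.246,0],[0.085,0.246,0],[0.085,0.246,0],[0.085,0.246,0],[0.085,0.246,0],[0.085,0.246,0],[0.085,0.246,0]],"linear":[[10,-8,-35],[10,-8,-70],[10,-8,-105],[10,-8,-130],[10,-8,-142],[10,-8,-148],[10,-8,-150],[10,-8,-150],[10,-8,-150],[10,-8,-150],[10,-8,-150],[10,-8,-150],[10,-8,-150],[10,-8,-150]],"fingers":[0.4,0.4,0.4,0.4,0.4,0.4,0.4,0.4,0.9,0.9,0.9,0.9,0.9,0.9]}'; python3 - <<'E'
from h import *
d=wrist('w7');print(d['pos'],d['rot'])
A=cupfind(d,(.57,-.285),.047,.12)
dirn=np.array([np.cos(np.radians(-19)),np.sin(np.radians(-19))]);n=np.array([-dirn[1],dirn[0]])
t=(A[:,:2]-[.5049,-.2671])@dirn;w=(A[:,:2]-[.5049,-.2671])@n;m=t>.09
print('loop end t',np.percentile(t[m],[97,99,100]),'w',np.percentile(w[m],[2,50,98]),np.median(A[m,2]))
T=Ro.from_euler('xyz',d['rot'],degrees=True).as_matrix();L=np.r_[np.array([.5049,-.2671])+dirn*(np.percentile(t[m],99.5)-.004)+n*(np.percentile(w[m],2)+np.percentile(w[m],98))/2,np.median(A[m,2])-.00175]
print('tp',T.T@(L-d['pos']))
delta([.45,.12,.26],[180,-5,53])
E
```

```text
t: 10.42
position: [0.5755, -0.2924, 0.039]
ee_rot: [-179.9, 24.9, -19.0]
wrist_force: [4.0, -0.9, 4.8]
grip_width: 0.0174
[ 0.57553613 -0.29241835  0.03899669] [-179.89090109   24.92675371  -19.03125066]
loop end t [0.1391257  0.13975802 0.14069583] w [-0.01289099 -0.00041952  0.01186533] 0.044730946488231636
tp [ 0.05354446 -0.00051823 -0.0292775 ]
lin [-125.  412.  221.] rot [ 0.161 -0.534  1.227]
```

```bash
python3 - <<'E'
from h import *
hang(60,-.09,.065,[.0531,-.0005,-.0302])
E
```

```text
60 -0.09 0.065 [0.3882 0.1855 0.2522] lin [-187.  478.  213.] rot [ 0.162 -0.536  1.227]
```

```bash
python3 -m pendant '{"delta_rot":[[0,0,0],[0,0,0],[0,0,0],[0,0,0],[0.162,-0.536,1.227],[0.162,-0.536,1.227],[0.162,-0.536,1.227],[0.162,-0.536,1.227],[0.162,-0.536,1.227],[0.162,-0.536,1.227],[0.162,-0.536,1.227],[0.162,-0.536,1.227],[0.162,-0.536,1.227],[0.162,-0.536,1.227],[0.162,-0.536,1.227],[0.162,-0.536,1.227],[0.162,-0.536,1.227],[0.162,-0.536,1.227],[0.162,-0.536,1.227],[0.162,-0.536,1.227]],"linear":[[0,0,20],[0,0,55],[0,0,95],[0,0,135],[-20,20,170],[-40,55,200],[-60,90,213],[-75,130,213],[-90,165,213],[-105,205,213],[-120,240,213],[-130,280,213],[-145,320,213],[-155,355,213],[-170,395,213],[-180,430,213],[-187,478,213],[-187,478,213],[-187,478,213],[-187,478,213]],"fingers":[0.9,0.9,0.9,0.9,0.9,0.9,0.9,0.9,0.9,0.9,0.9,0.9,0.9,0.9,0.9,0.9,0.9,0.9,0.9,0.9]}'; python3 - <<'E'
from h import *
d=wrist('w8');print(d['pos'],d['rot']);R=Ro.from_euler('xyz',d['rot'],degrees=True).as_matrix()
# loop in the tool frame: points near tool
K=d['intrinsics']
A=np.array([R.T@(wworld(d,u,v)-d['pos']) for v in range(100,240) for u in range(225,290)])
m=(A[:,0]>.018)&(A[:,0]<.075)&(abs(A[:,1])<.02)&(A[:,2]>-.05)&(A[:,2]<0);B=A[m];x=B[:,0]
print('loop far x',np.percentile(x,[98,99.5]),'z there',np.median(B[x>np.percentile(x,95),2]),'y',np.percentile(B[:,1],[2,98]))
tp=[.0531,-.0005,-.0302]
for w in((45,-.041,.0583),(45,-.0185,.0315),(45,-.009,.018),(45,-.003,.005),(30,-.003,.005),(20,-.003,.003)): hang(*w,tp)
H=np.array([(wworld(d,u,v)) for v in range(0,90) for u in range(225,290)]);H=H[(H[:,2]>.215)&(H[:,2]<.26)]
h=(H-SEAT)@SX; lat=(H-SEAT)@np.array([-SX[1],SX[0],0])
for a in np.arange(-.045,.02,.008):
    m=(h>=a)&(h<a+.008)
    if m.sum()>3: print('hook',a.round(3),m.sum(),np.median(lat[m]).round(4),np.median(H[m,2]).round(4))
cv2.imwrite('pics/w8.png',cv2.resize(d['frame'][:300],(800,469),interpolation=cv2.INTER_CUBIC))
E
```

```text
t: 12.13
position: [0.3878, 0.1859, 0.2509]
ee_rot: [-180.0, -5.0, 53.1]
wrist_force: [0.4, -0.6, -1.5]
grip_width: 0.0174
[0.38783687 0.18588069 0.25089073] [-179.95446132   -4.98716001   53.09868848]
loop far x [0.05633754 0.05672996] z there -0.031915247357664864 y [-0.01119803  0.01173198]
45 -0.041 0.0583 [0.4242 0.2332 0.2337] lin [ 36.  48. -17.] rot [ 0.21  -0.159 -0.   ]
45 -0.0185 0.0315 [0.4377 0.2512 0.2069] lin [ 50.  66. -44.] rot [ 0.21  -0.159 -0.   ]
45 -0.009 0.018 [0.4434 0.2588 0.1934] lin [ 55.  74. -58.] rot [ 0.21  -0.159 -0.   ]
45 -0.003 0.005 [0.447  0.2636 0.1804] lin [ 59.  78. -71.] rot [ 0.21  -0.159 -0.   ]
30 -0.003 0.005 [0.4551 0.2743 0.1718] lin [ 67.  89. -79.] rot [ 0.419 -0.317 -0.   ]
20 -0.003 0.003 [0.4611 0.2823 0.1661] lin [ 73.  97. -85.] rot [ 0.559 -0.422 -0.   ]
hook -0.037 177 -0.0003 0.2501
hook -0.029 71 -0.0003 0.2443
hook -0.021 67 -0.0003 0.2345
hook -0.013 76 -0.0003 0.224
hook -0.005 332 -0.0003 0.2225
```

View pics/w8.png

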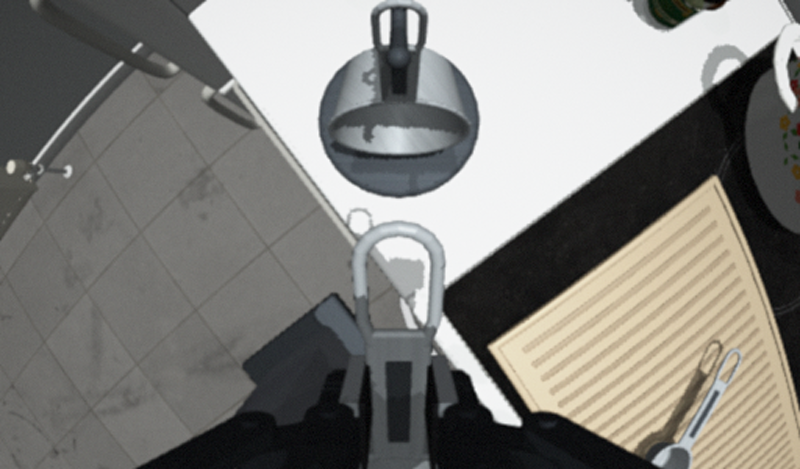

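```bash
python3 -m pendant '{"delta_rot":[[0.1,-0.08,0],[0.21,-0.159,0],[0.21,-0.159,0],[0.21,-0.159,0],[0.21,-0.159,0],[0.21,-0.159,0],[0.21,-0.159,0],[0.21,-0.159,0],[0.21,-0.159,0],[0.21,-0.159,0],[0.21,-0.159,0],[0.21,-0.159,0],[0.21,-0.159,0],[0.21,-0.159,0]],"linear":[[12,16,0],[24,32,-4],[36,48,-17],[36,48,-17],[41,54,-26],[45,60,-35],[50,66,-44],[52,70,-51],[55,74,-58],[57,76,-65],[59,78,-71],[59,78,-71],[59,78,-71],[59,78,-71]],"fingers":[0.9,0.9,0.9,0.9,0.9,0.9,0.9,0.9,0.9,0.9,0.9,0.9,0.9,0.9]}'
```

```text
t: 13.35
position: [0.4472, 0.2638, 0.1807]
ee_rot: [180.0, -20.2, 53.0]
wrist_force: [-0.3, 0.1, 0.2]
grip_width: 0.0177
```

```bash
python3 -m pendant '{"delta_rot":[[0.07,-0.053,0],[0.14,-0.105,0],[0.21,-0.158,0],[0.28,-0.21,0],[0.348,-0.263,0],[0.348,-0.263,0],[0.348,-0.263,0],[0.348,-0.263,0]],"linear":[[3,4,-3],[5,7,-6],[8,11,-8],[11,15,-11],[14,19,-14],[14,19,-15],[14,19,-16],[14,19,-16]],"fingers":[0.9,0.9,0.9,0.9,0.9,0.9,0.9,0.9]}'
```

```text
t: 14.02
position: [0.4612, 0.2827, 0.165]
ee_rot: [179.9, -45.0, 53.1]
wrist_force: [0.1, 0.1, -0.4]
grip_width: 0.0176
```

```bash
python3 -m pendant '{"delta_rot":[[0,0,0],[0,0,0],[0,0,0],[0,0,0],[0,0,0],[0,0,0],[0,0,0],[0,0,0],[0,0,0],[0,0,0],[0,0,0],[0,0,0]],"linear":[[0,0,0],[0,0,0],[0,0,0],[0,0,0],[-3,-4,5],[-8,-11,14],[-16,-22,28],[-25,-33,42],[-34,-45,57],[-47,-63,80],[-55,-90,85],[-55,-120,85]],"fingers":[0.75,0.6,0.5,0.5,0.5,0.5,0.5,0.5,0.5,0.5,0.5,0.4]}';  python3 - <<'E'
from h import *
d=wrist('w9'); cv2.imwrite('pics/w9.png',cv2.resize(d['frame'],(800,600),interpolation=cv2.INTER_CUBIC))
b=grab('side');cv2.imwrite('pics/s9.png',cv2.resize(b['frame'][119:219,124:257],(798,600),interpolation=cv2.INTER_CUBIC))
delta([.565,-.095,.18],[180,10,26.4])
E
```

```text
t: 15.02
position: [0.4098, 0.1627, 0.25]
ee_rot: [-179.8, -45.0, 53.2]
wrist_force: [0.3, -0.5, -0.5]
grip_width: 0.051
lin [ 154. -254.  -70.] rot [-0.617  0.746 -0.423]
```

View pics/w9.png

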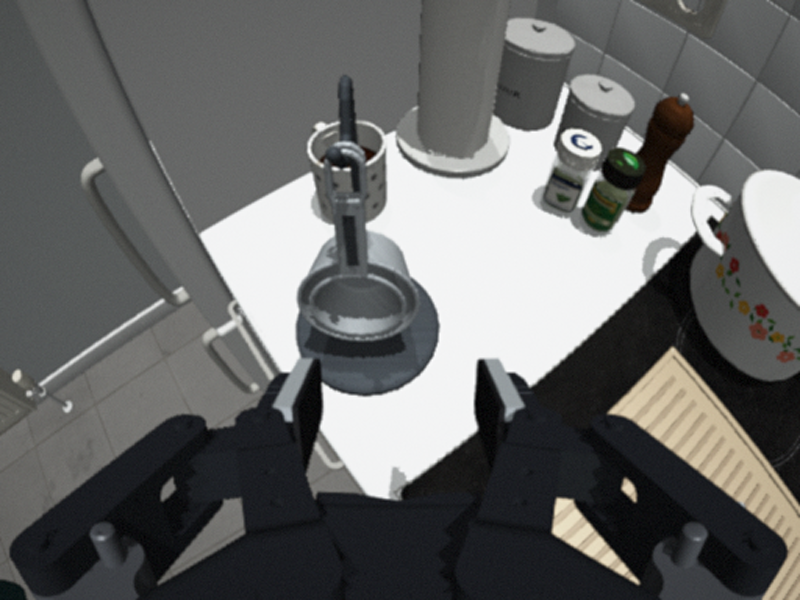

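```bash
python3 -m pendant '{"delta_rot":[[-0.617,0.746,-0.423],[-0.617,0.746,-0.423],[-0.617,0.746,-0.423],[-0.617,0.746,-0.423],[-0.617,0.746,-0.423],[-0.617,0.746,-0.423],[-0.617,0.746,-0.423],[-0.617,0.746,-0.423],[-0.617,0.746,-0.423],[-0.617,0.746,-0.423],[-0.617,0.746,-0.423],[-0.617,0.746,-0.423],[-0.617,0.746,-0.423],[-0.617,0.746,-0.423]],"linear":[[10,-30,0],[25,-60,0],[40,-90,-10],[60,-120,-20],[80,-150,-30],[100,-180,-40],[120,-210,-50],[140,-235,-60],[154,-254,-70],[154,-254,-70],[154,-254,-70],[154,-254,-70],[154,-254,-70],[154,-254,-70]],"fingers":[0.4,0.4,0.4,0.4,0.4,0.4,0.4,0.4,0.4,0.4,0.4,0.4,0.4,0.4]}'; cat >> h.py <<'E'
E
python3 - <<'E'
from h import *
d=wrist('w10');print(d['pos'],d['rot'])
A=cupfind(d,(.565,-.095),.038,.09)
y=np.radians(26.4);dirn=np.array([np.cos(y),np.sin(y)]);n=np.array([-dirn[1],dirn[0]])
t=(A[:,:2]-[.5,-.1265])@dirn;w=(A[:,:2]-[.5,-.1265])@n
for a in np.arange(-.04,.15,.01):
    m=(t>=a)&(t<a+.01)
    if m.sum()>2: print(a.round(3),m.sum(),np.percentile(w[m],[3,50,97]).round(4),np.median(A[m,2]).round(4))
print('tmax',np.percentile(t,[99,100]))
E
```

```text
t: 16.28
position: [0.5642, -0.0908, 0.1807]
ee_rot: [-179.7, 9.8, 26.7]
wrist_force: [-0.1, -0.4, -0.8]
grip_width: 0.0509
[ 0.56420443 -0.09078     0.18067337] [-179.72611879    9.84708319   26.67151736]
-0.02 75 [-0.0248  0.0158  0.0243] 0.0365
-0.01 99 [-0.028  -0.0226  0.0271] 0.0368
0.0 88 [-0.0283 -0.023   0.027 ] 0.0373
0.01 86 [-0.0257 -0.0166  0.0246] 0.0373
0.02 158 [-0.0173 -0.0004  0.0164] 0.0377
0.03 167 [-0.0093 -0.0003  0.0088] 0.0376
0.04 182 [-0.0102 -0.0002  0.0088] 0.0377
0.05 188 [-0.01   -0.001   0.0088] 0.0377
0.06 198 [-0.0097  0.      0.0089] 0.0377
0.07 213 [-0.0095  0.0001  0.0097] 0.0376
0.08 209 [-0.0094  0.0002  0.0097] 0.0379
0.09 229 [-0.01   -0.0006  0.0097] 0.0377
0.1 144 [-0.0114 -0.0006  0.0106] 0.0374
0.11 87 [-0.0116 -0.0087  0.0115] 0.0376
0.12 99 [-0.0123 -0.0086  0.0115] 0.0374
0.13 126 [-0.0103 -0.0003  0.0096] 0.0376
tmax [0.13718482 0.13829721]
```

```bash
python3 -m pendant '{"delta_rot":[[-0.055,0.11,0],[-0.117,0.235,-0.005],[-0.117,0.235,-0.005],[-0.117,0.235,-0.005],[-0.117,0.235,-0.005],[-0.117,0.235,-0.005],[-0.117,0.235,-0.005],[-0.117,0.235,-0.005],[-0.117,0.235,-0.005],[-0.117,0.235,-0.005],[-0.117,0.235,-0.005],[-0.117,0.235,-0.005],[-0.117,0.235,-0.005],[-0.117,0.235,-0.005]],"linear":[[1,-3,-35],[1,-3,-70],[1,-3,-105],[1,-3,-130],[1,-3,-142],[1,-3,-148],[1,-3,-151],[1,-3,-151],[1,-3,-151],[1,-3,-151],[1,-3,-151],[1,-3,-151],[1,-3,-151],[1,-3,-151]],"fingers":[0.4,0.4,0.4,0.4,0.4,0.4,0.4,0.4,0.9,0.9,0.9,0.9,0.9,0.9]}'; python3 - <<'E'
from h import *
tp=[.0531,-.0005,-.0302]
hang(60,-.09,.065,tp)
E
```

```text
t: 17.5
position: [0.5659, -0.0943, 0.0288]
ee_rot: [-179.7, 25.0, 26.4]
wrist_force: [1.9, 0.7, 3.5]
grip_width: 0.0178
60 -0.09 0.065 [0.3882 0.1855 0.2522] lin [-178.  280.  223.] rot [ 0.334 -0.411  0.455]
```

```bash
python3 -m pendant '{"delta_rot":[[0,0,0],[0,0,0],[0,0,0],[0,0,0],[0.334,-0.411,0.455],[0.334,-0.411,0.455],[0.334,-0.411,0.455],[0.334,-0.411,0.455],[0.334,-0.411,0.455],[0.334,-0.411,0.455],[0.334,-0.411,0.455],[0.334,-0.411,0.455],[0.334,-0.411,0.455],[0.334,-0.411,0.455],[0.334,-0.411,0.455],[0.334,-0.411,0.455],[0.334,-0.411,0.455]],"linear":[[0,0,20],[0,0,55],[0,0,95],[0,0,135],[-20,20,170],[-40,50,200],[-60,85,223],[-80,120,223],[-105,155,223],[-125,190,223],[-145,225,223],[-165,255,223],[-178,280,223],[-178,280,223],[-178,280,223],[-178,280,223],[-178,280,223]],"fingers":[0.9,0.9,0.9,0.9,0.9,0.9,0.9,0.9,0.9,0.9,0.9,0.9,0.9,0.9,0.9,0.9,0.9]}'; python3 - <<'E'
from h import *
d=wrist('w11');print(d['pos'],d['rot']);R=Ro.from_euler('xyz',d['rot'],degrees=True).as_matrix()
A=np.array([R.T@(wworld(d,u,v)-d['pos']) for v in range(100,240) for u in range(225,290)])
m=(A[:,0]>.018)&(A[:,0]<.075)&(abs(A[:,1])<.02)&(A[:,2]>-.05)&(A[:,2]<0);B=A[m];x=B[:,0]
xf=np.percentile(x,99);zf=np.median(B[x>np.percentile(x,95),2]);y=np.percentile(B[:,1],[2,98])
tp=[xf-.0036,y.mean(),zf+.0017];print('far',xf,zf,y,'tp',np.round(tp,4))
for w in((45,-.041,.0583),(45,-.022,.0345),(45,-.013,.023),(45,-.007,.008),(30,-.007,.008),(20,-.007,.005)): hang(*w,tp)
H=np.array([(wworld(d,u,v)) for v in range(0,90) for u in range(200,312)]);H=H[(H[:,2]>.208)&(H[:,2]<.26)]
h=(H-SEAT)@SX; lat=(H-SEAT)@np.array([-SX[1],SX[0],0])
for a in np.arange(-.045,.02,.006):
    m=(h>=a)&(h<a+.006)
    if m.sum()>3: print('hook',a.round(3),m.sum(),np.percentile(lat[m],[5,50,95]).round(4),np.median(H[m,2]).round(4))
cv2.imwrite('pics/w11.png',cv2.resize(d['frame'][:300],(800,469),interpolation=cv2.INTER_CUBIC))
E
```

```text
t: 18.92
position: [0.388, 0.1851, 0.2511]
ee_rot: [-180.0, -5.0, 52.9]
wrist_force: [0.2, -1.4, -0.5]
grip_width: 0.0173
[0.38797707 0.18506659 0.25113865] [-179.95253963   -5.03723717   52.94556953]
far 0.055911388763532334 -0.032522834283315566 [-0.01123647  0.01165489] tp [ 0.0523  0.0002 -0.0308]
45 -0.041 0.0583 [0.4242 0.2344 0.2334] lin [ 36.  49. -18.] rot [ 0.209 -0.159  0.001]
45 -0.022 0.0345 [0.4356 0.2496 0.2096] lin [ 48.  65. -42.] rot [ 0.209 -0.159  0.001]
45 -0.013 0.023 [0.441  0.2568 0.1981] lin [ 53.  72. -53.] rot [ 0.209 -0.159  0.001]
45 -0.007 0.008 [0.4446 0.2616 0.1831] lin [ 57.  77. -68.] rot [ 0.209 -0.159  0.001]
30 -0.007 0.008 [0.4527 0.2723 0.1747] lin [ 65.  87. -76.] rot [ 0.418 -0.317  0.001]
20 -0.007 0.005 [0.4587 0.2803 0.1682] lin [ 71.  95. -83.] rot [ 0.558 -0.422  0.001]
hook -0.039 66 [-0.0027 -0.0002  0.0028] 0.2492
hook -0.033 132 [-0.0038 -0.0002  0.0034] 0.2502
hook -0.027 58 [-0.0034 -0.0001  0.0031] 0.2426
hook -0.021 53 [-0.0035 -0.0001  0.0028] 0.2352
hook -0.015 61 [-0.0037 -0.0001  0.0098] 0.2266
hook -0.009 353 [-0.0112 -0.0006  0.01  ] 0.2229
hook -0.003 267 [-0.0111 -0.      0.0106] 0.2225
```

View pics/w11.png

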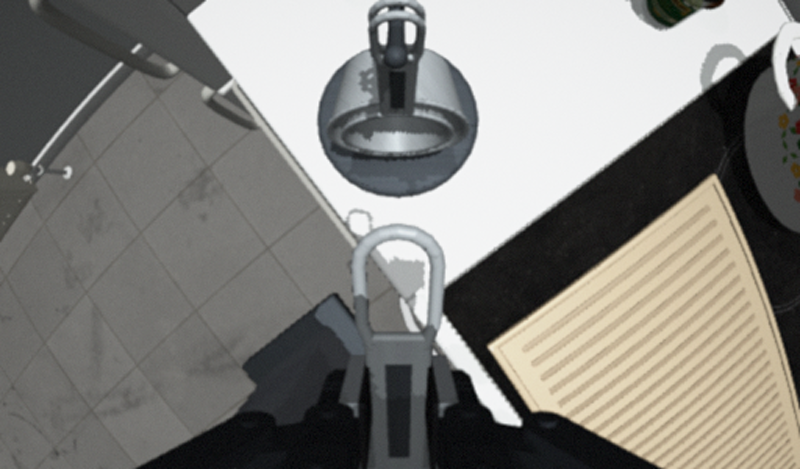

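```bash
python3 -m pendant '{"delta_rot":[[0.1,-0.08,0],[0.209,-0.159,0],[0.209,-0.159,0],[0.209,-0.159,0],[0.209,-0.159,0],[0.209,-0.159,0],[0.209,-0.159,0],[0.209,-0.159,0],[0.209,-0.159,0],[0.209,-0.159,0],[0.209,-0.159,0],[0.209,-0.159,0],[0.209,-0.159,0],[0.209,-0.159,0]],"linear":[[12,16,0],[24,32,-4],[36,49,-18],[36,49,-18],[40,54,-26],[44,60,-34],[48,65,-42],[50,68,-48],[52,71,-55],[53,72,-62],[54,73,-68],[54,73,-68],[54,73,-68],[54,73,-68]],"fingers":[0.9,0.9,0.9,0.9,0.9,0.9,0.9,0.9,0.9,0.9,0.9,0.9,0.9,0.9]}'
```

```text
t: 20.13
position: [0.4416, 0.2587, 0.1838]
ee_rot: [180.0, -20.1, 53.0]
wrist_force: [-0.5, -0.5, -1.3]
grip_width: 0.0175
```

```bash
python3 -m pendant '{"delta_rot":[[0.07,-0.053,0],[0.14,-0.105,0],[0.21,-0.158,0],[0.28,-0.21,0],[0.348,-0.263,0],[0.348,-0.263,0],[0.348,-0.263,0],[0.348,-0.263,0]],"linear":[[3,4,-3],[5,7,-6],[8,10,-8],[11,14,-11],[14,18,-13],[14,18,-14],[14,18,-14],[14,18,-14]],"fingers":[0.9,0.9,0.9,0.9,0.9,0.9,0.9,0.9]}'
```

```text
t: 20.8
position: [0.4556, 0.2766, 0.17]
ee_rot: [179.9, -45.0, 53.1]
wrist_force: [0.2, 0.4, -0.9]
grip_width: 0.0176
```

```bash
python3 -m pendant '{"delta_rot":[[0,0,0],[0,0,0],[0,0,0],[0,0,0],[0,0,0],[0,0,0],[0,0,0],[0,0,0],[0,0,0],[0,0,0],[0,0,0],[0,0,0],[0,0,0],[0,0,0],[0,0,0],[0,0,0],[0,0,0],[0,0,0],[0,0,0],[0,0,0]],"linear":[[0,0,-1],[0,0,-1],[0,0,-1],[0,0,-1],[-3,-4,5],[-8,-11,14],[-16,-22,28],[-25,-33,42],[-34,-45,57],[-47,-63,80],[-55,-90,85],[-55,-120,85],[-55,-120,85],[-55,-120,85],[-55,-120,85],[-55,-120,85],[-55,-120,85],[-55,-120,85],[-55,-120,85],[-55,-120,85]],"fingers":[0.75,0.6,0.5,0.5,0.5,0.5,0.5,0.5,0.5,0.5,0.5,0.5,0.5,0.5,0.5,0.5,0.5,0.5,0.5,0.5]}';  python3 - <<'E'
from h import *
import time
d=wrist('w12');b=grab('side');e=wrist('w13');t=grab('top');t0=np.load
df=cv2.absdiff(d['frame'],e['frame'])[60:240,170:290];print('motion',df.mean(),df.max(),env.get_state()['t'])
o=np.zeros((600,800,3),np.uint8)
o[:,:450]=cv2.resize(d['frame'][70:290,160:325],(450,600),interpolation=cv2.INTER_CUBIC)
o[:300,450:]=cv2.resize(b['frame'][119:219,132:249],(350,300),interpolation=cv2.INTER_CUBIC)
o[300:,450:]=cv2.resize(t['frame'][145:245,125:405],(350,125),interpolation=cv2.INTER_CUBIC)[0:125].repeat(1,0) if 0 else cv2.copyMakeBorder(cv2.resize(t['frame'][145:245,125:405],(350,125),interpolation=cv2.INTER_CUBIC),0,175,0,0,cv2.BORDER_CONSTANT)
cv2.imwrite('pics/fin.png',o)
E
```

```text
t: 22.47
position: [0.4093, 0.1571, 0.2544]
ee_rot: [-179.8, -44.9, 53.1]
wrist_force: [0.5, -0.5, 0.4]
grip_width: 0.0429
motion 5.4706018518518515 104 22.6667
```

View pics/fin.png

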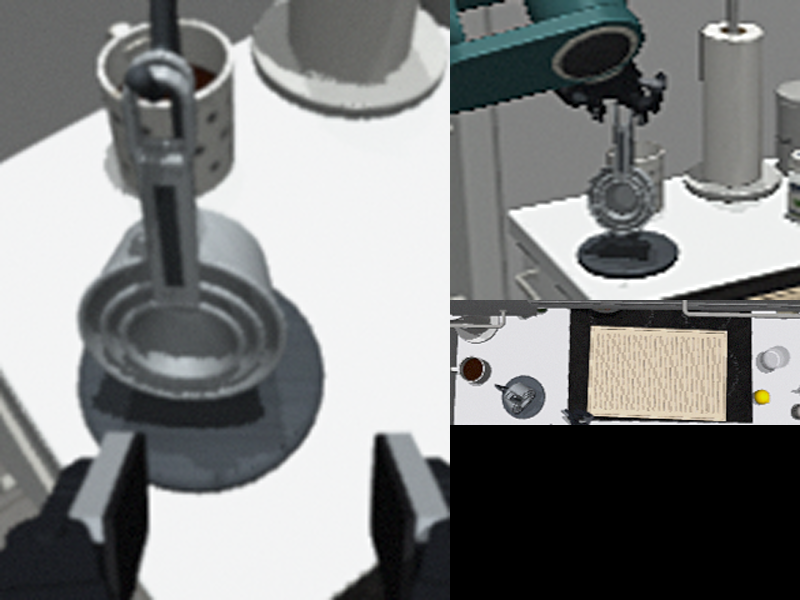

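```bash
python3 -m pendant '{"delta_rot":[[0,0,0],[0,0,0],[0,0,0],[0,0,0],[0,0,0],[0,0,0],[0,0,0],[0,0,0],[0,0,0],[0,0,0],[0,0,0],[0,0,0],[0,0,0],[0,0,0],[0,0,0],[0,0,0],[0,0,0],[0,0,0],[0,0,0],[0,0,0]],"linear":[[0,-30,10],[0,-60,20],[0,-60,20],[0,-60,20],[0,-60,20],[0,-60,20],[0,-60,20],[0,-60,20],[0,-60,20],[0,-60,20],[0,-60,20],[0,-60,20],[0,-60,20],[0,-60,20],[0,-60,20],[0,-60,20],[0,-60,20],[0,-60,20],[0,-60,20],[0,-60,20]],"fingers":[0.5,0.5,0.5,0.5,0.5,0.5,0.5,0.5,0.5,0.5,0.5,0.5,0.5,0.5,0.5,0.5,0.5,0.5,0.5,0.5]}';  cat > m.py <<'E'
from h import *
F=[env.get_image('wrist')['frame'].astype(float) for _ in range(12)]
def c(f): return f[40:290,120:300]
d0=[np.abs(c(F[i])-c(F[0])).mean().round(2) for i in range(1,12)]
bg=[np.abs(F[i][20:120,320:460]-F[0][20:120,320:460]).mean().round(2) for i in range(1,12)]
ph=[np.round(cv2.phaseCorrelate(c(F[0]).mean(2)[60:240,:],c(f).mean(2)[60:240,:])[0],2).tolist() for f in F[1:]]
print(d0,bg,ph,env.get_state()['t'])
E
python3 m.py
```

```text
t: 24.33
position: [0.4096, 0.0966, 0.2745]
ee_rot: [-179.8, -44.9, 53.1]
wrist_force: [-0.2, 0.3, 0.3]
grip_width: 0.0428
[np.float64(1.4), np.float64(1.41), np.float64(1.41), np.float64(1.42), np.float64(1.43), np.float64(1.43), np.float64(1.43), np.float64(1.43), np.float64(1.43), np.float64(1.42), np.float64(1.42)] [np.float64(1.69), np.float64(1.71), np.float64(1.72), np.float64(1.71), np.float64(1.73), np.float64(1.73), np.float64(1.75), np.float64(1.74), np.float64(1.75), np.float64(1.75), np.float64(1.74)] [[-0.01, 0.0], [-0.01, 0.01], [-0.01, 0.01], [0.01, 0.02], [-0.01, 0.03], [-0.01, 0.01], [-0.01, 0.03], [0.02, 0.02], [-0.03, 0.01], [-0.03, 0.0], [-0.01, 0.01]] 24.9333
```

```bash
python3 - <<'E'
from h import *
import shutil
shutil.copy('pics/top.npz','pics/top_last.npz')
t=env.get_image('top');f=t['frame'].astype(float)
# before-image from the first saved resize
a=cv2.resize(cv2.imread('pics/a.png'),(512,384),interpolation=cv2.INTER_AREA).astype(float)
for n,(x,y,w,h) in dict(mug=(125,185,34,30),tumbler=(368,178,36,28),lemon=(365,213,20,18)).items():
    A=a[y:y+h,x:x+w].mean(2);B=f[y:y+h,x:x+w].mean(2);print(n,np.abs(A-B).mean().round(1),np.round(cv2.phaseCorrelate(A,B)[0],2))
print(env.finish_job())
E
```

```text
mug 4.4 [0.05 0.01]
tumbler 2.0 [-0.07 -0.01]
lemon 6.3 [-0.37  0.19]
the job is handed in; nothing more can be done
None
```

All three measuring cups are hanging on the hook by their handle loops, hung in the order big, medium, small, with the medium inside the big and the small inside the medium. I handed the job in at about 25 s of the 66 s allowed.

- **Nesting:** the final wrist and side pictures show the three bowls one inside the other, with the loops on the hook.
- **Stillness:** over 0.55 s of wrist pictures the cups shifted by no more than 0.03 px. The difference between pictures was no larger than on the fixed background, so they are hanging still. The gripper was open and more than 15 cm away.
- **Bystanders:** comparing the first and last top pictures, the mug and tumbler moved less than 0.1 px. The lemon read 0.4 px, about 1.5 mm. That is a small noisy patch and the arm never went near it, so I take it as unmoved.
- **Forces:** the wrist-force readings at the end of each move were all below about 8 N.
- **Disagreement:** strap heights measured about 4 mm lower than I first assumed. I used the measured heights for the medium and small cups. The big cup was already gripped near the fingertips and held well.

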